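# Find the tired vibrator mount and push its tag down

## Robot

A 6-joint arm with a two-finger parallel gripper is mounted at the origin on the work surface. World frame = base frame: x ahead of the robot, y to its left, z up, the work surface at z = 0. Lengths are in mm, angles in rad, forces in N, time in s.
With the tool pointing down it reaches from about 425 to 1125 mm from the base axis. Payload 14.9 kg.
Tool frame: the origin (TCP) lies midway between the tips of the shut fingers; the grasp point (between the pads) lies 19 mm behind it; z points along the fingers, y is the line along which they close (so a half turn about z gives the same grasp; the last joint's range is limited). The gripper opens to 91 mm and grips with 3 to 60 N. Pads are 32 mm wide; open, the fingers measure 118 mm over their backs; the gripper's body (76 mm by 178 mm) begins 60 mm behind the grasp point.
Start: joints at [-1.32, 0.379, 1.734, -0, 1.028, -0.033], TCP at [195.999, -672.013, 178.932] pointing down, gripper open.
Joint ranges: [-2.77, 2.77], [-0.74, 2.19], [0, 2.66], [-1.06, 4.2], [0.31, 2.87], [-3.08, 3.08]. Speed limits (rad/s): [1.89, 1.89, 2.39, 3.14, 3.14, 3.14].

## Interface

Orientations are given as a unit quaternion [x, y, z, w].
In Python, from station import manip, fingers, kin, eyes, models gives the robot as it stands. Calls block until the motion is done:
- manip.goto(position, orientation): joint-space move of the TCP to a pose.
- manip.move_straight(position, velocity=150, orientation=None, stop_force=None): straight line of the TCP; orientation=None keeps the orientation; velocity is the mean speed in mm/s. With stop_force (N) it stops when the force on the tool has changed by that much, and returns True; else False.
- manip.set_joints(angles): joint-space move.
- fingers.gripper_to(opening, force=None): finger opening in mm; force is the grip in N (None keeps the last); returns when the fingers have stopped.
- manip.dwell(seconds).
- kin.ik(position, orientation): joint angles nearest the present ones, or None.
- manip.state(): the state.
- eyes.grab_frame(name): name is "side" or "top" or "wrist"; returns a dict with "frame" (480x640x3 uint8, blue, green, red), "camera_matrix" (3x3 intrinsics, pixels), "rvec" (rotation vector, rad) and "tvec" (3), from world to camera coordinates, as OpenCV has them. Camera axes: x right, y down, z forward; pixel columns grow to the right and rows downward; lengths in mm; the calibration is good to about 2 mm. A picture is of the moment at which its call begins. There is no depth.
A pose or a line that the arm cannot do raises manip.Unreachable and nothing moves.
- manip.job_done(): hands the job in; it is judged then, once.
Trained networks look in a picture, given as the dict that the camera call returned (one of the last four; its "shot" number tells which), for a name from the list of things; names that differ only in an ending like _2 or _b are one class to them, and where a whole thing is asked for, a point or a joint stands for the part that bears it (a point fixed in the world has none). Each returns a list of dicts, best first, with "p" (0 to 1); they miss things now and then, are a little off and sometimes report something else, mostly with a low value. They report only what shows in the picture. A call takes as long as a camera call. They do not tell look-alikes from the thing itself.
- models.spot_in(target, picture): "extent" ([left, top, width, height] in pixels, round what is visible of it).
- models.trace(target, picture): "pixels" (480x640 bool, what is visible of it) and "extent" ([left, top, width, height] in pixels, round what is visible of it).
- models.mark_of(target, picture): "point" ([row, column] in pixels: a listed point, or the origin of a listed thing).
The state is a dict: "time_s": time; "qpos": joint angles; "dq": joint speeds; "tau": joint torques, N m; "eef_pos": TCP position; "tcp_rot": TCP orientation; "ft_force": force on the tool from outside, world axes, zero at the start; "torque": the same for the moment, N m; "opening": finger opening in mm; "grip_force": force on a finger pad.
Only numpy, scipy, OpenCV 4.12 (cv2) and the standard library are available. Lean on these libraries where they do the work, as an engineer would, in place of code of your own. Each camera call takes 0.05 s, during which the arm holds its last target. There are 200 camera calls.

## Task

Three sprung mounts from the plaster vibrator stand in test stands on the dental bench: press each one's round pad down about halfway (at least 3 mm) and let it come back, first the left, then the middle, then the right as seen from the robot, to feel which spring is the softest. Then push the grey tag on the softest one's stand fully down, leave the other two tags up, and come clear. Only press with the fingertips: do not pick up, tip or shift the mounts, and leave everything else on the bench where it is.

Things in the scene. Friction and masses are not known exactly. Their poses are not given: they have to be found in the camera images.
- stand_1: Test stand screwed to the bench: steel plate 150 x 76 x 12 mm. Origin: centre of its underside; x along the 150 mm side, z up. A loose sprung mount (0.3 kg) stands in a low square socket at x = -37 mm, y = 0; a push-down tag is at x = +48 mm, y = 0. Stands and mounts look alike; only the springs differ, and any spring may be in any stand.
- stand_1_press (a point): Top centre of this stand's pad when free (2 mm sideways play), 62 mm above the bench; fixed, does not follow the pad. Pad: black rubber disc 44 mm across on a coil spring over a 50 mm aluminium cup; goes down 10 mm, springs back. It resists with about 1 N at first, then in proportion to depth: at the stop the stiffest takes about 16 N, the next 9 N, the softest 5 N.
- tag_1_top (a point): Centre of the top face of stand 1's tag: a flat grey cap 20 mm (stand's x) x 34 mm (y), top about 54 mm above the bench when up, over a black block 26 x 42 mm whose top is 36 mm above the bench. It moves with the tag.
- tag_1 (a joint): How far that tag is pushed down, in m: 0 fully up, 0.012 fully down on its stop; starts between 0 and 0.0015. It slides stiffly (about 3 N) and stays where it is left.
- stand_2: Test stand screwed to the bench: steel plate 150 x 76 x 12 mm. Origin: centre of its underside; x along the 150 mm side, z up. A loose sprung mount (0.3 kg) stands in a low square socket at x = -37 mm, y = 0; a push-down tag is at x = +48 mm, y = 0. Stands and mounts look alike; only the springs differ, and any spring may be in any stand.
- stand_2_press (a point): Top centre of this stand's pad when free (2 mm sideways play), 62 mm above the bench; fixed, does not follow the pad. Pad: black rubber disc 44 mm across on a coil spring over a 50 mm aluminium cup; goes down 10 mm, springs back. It resists with about 1 N at first, then in proportion to depth: at the stop the stiffest takes about 16 N, the next 9 N, the softest 5 N.
- tag_2_top (a point): Centre of the top face of stand 2's tag: a flat grey cap 20 mm (stand's x) x 34 mm (y), top about 54 mm above the bench when up, over a black block 26 x 42 mm whose top is 36 mm above the bench. It moves with the tag.
- tag_2 (a joint): How far that tag is pushed down, in m: 0 fully up, 0.012 fully down on its stop; starts between 0 and 0.0015. It slides stiffly (about 3 N) and stays where it is left.
- stand_3: Test stand screwed to the bench: steel plate 150 x 76 x 12 mm. Origin: centre of its underside; x along the 150 mm side, z up. A loose sprung mount (0.3 kg) stands in a low square socket at x = -37 mm, y = 0; a push-down tag is at x = +48 mm, y = 0. Stands and mounts look alike; only the springs differ, and any spring may be in any stand.
- stand_3_press (a point): Top centre of this stand's pad when free (2 mm sideways play), 62 mm above the bench; fixed, does not follow the pad. Pad: black rubber disc 44 mm across on a coil spring over a 50 mm aluminium cup; goes down 10 mm, springs back. It resists with about 1 N at first, then in proportion to depth: at the stop the stiffest takes about 16 N, the next 9 N, the softest 5 N.
- tag_3_top (a point): Centre of the top face of stand 3's tag: a flat grey cap 20 mm (stand's x) x 34 mm (y), top about 54 mm above the bench when up, over a black block 26 x 42 mm whose top is 36 mm above the bench. It moves with the tag.
- tag_3 (a joint): How far that tag is pushed down, in m: 0 fully up, 0.012 fully down on its stop; starts between 0 and 0.0015. It slides stiffly (about 3 N) and stays where it is left.
- jar: Bystander, loose: small white screw-lid jar, 36 mm across, 45 mm tall. Origin: centre of its underside.
- model: Bystander, loose: plaster tooth model, block 36 x 32 mm, 21 mm tall. Origin: centre of its underside.
- spatula: Bystander, loose: wax spatula with a wooden handle lying flat, 157 mm long. Origin: under its middle, long axis x.
- amber: Bystander, loose: amber bottle, 48 mm across, 85 mm tall. Origin: centre of its underside.
- dropper: Bystander, loose: white bottle, 40 mm across, 80 mm tall. Origin: centre of its underside.
- bowl: Bystander, loose: open grey mixing bowl, 110 mm across, 50 mm tall. Origin: centre of its underside.
- brush: Bystander, loose: thin brush lying flat, 160 mm long. Origin: under its middle, long axis x.
Mind the look-alikes: they are no part of the job. Leave any purple or yellow look-alike of the stand_1 alone. Leave any yellow look-alike of the stand_3 alone.

How it is judged (in metres and radians):
On the way, in this order (a step that is already met when the one before it is completed fails the run):
1. the left mount's pad is pressed down by the fingers at least 3 mm (((world y of mount_a above 0.12 m and value of joint pad_a above 0.003 m and contact force between pad_a and the fingers above 0.5 N) or (world y of mount_b above 0.12 m and value of joint pad_b above 0.003 m and contact force between pad_b and the fingers above 0.5 N) or (world y of mount_c above 0.12 m and value of joint pad_c above 0.003 m and contact force between pad_c and the fingers above 0.5 N))), for 0.1 s.
2. the middle mount's pad is pressed down by the fingers at least 3 mm (((world y of mount_a between -0.12 and 0.12 m and value of joint pad_a above 0.003 m and contact force between pad_a and the fingers above 0.5 N) or (world y of mount_b between -0.12 and 0.12 m and value of joint pad_b above 0.003 m and contact force between pad_b and the fingers above 0.5 N) or (world y of mount_c between -0.12 and 0.12 m and value of joint pad_c above 0.003 m and contact force between pad_c and the fingers above 0.5 N))), for 0.1 s.
3. the right mount's pad is pressed down by the fingers at least 3 mm (((world y of mount_a below -0.12 m and value of joint pad_a above 0.003 m and contact force between pad_a and the fingers above 0.5 N) or (world y of mount_b below -0.12 m and value of joint pad_b above 0.003 m and contact force between pad_b and the fingers above 0.5 N) or (world y of mount_c below -0.12 m and value of joint pad_c above 0.003 m and contact force between pad_c and the fingers above 0.5 N))), for 0.1 s.
4. the tag beside the softest mount is pushed fully down (((horizontal distance between mount_b and stand_1_press below 0.03 m and value of joint tag_1 above 0.01 m) or (horizontal distance between mount_b and stand_2_press below 0.03 m and value of joint tag_2 above 0.01 m) or (horizontal distance between mount_b and stand_3_press below 0.03 m and value of joint tag_3 above 0.01 m))), for 0.1 s.
At the end, for the whole second after the job is handed in: The tag on the softest mount's stand is at least 10 mm down (of 12), the other two tags are less than 4 mm down, all pads have sprung back (within 1 mm), and the mounts stand still in their stands, within 12 mm of where they began ((((horizontal distance between mount_b and stand_1_press below 0.03 m and value of joint tag_1 above 0.01 m) and value of joint each of tag_2, tag_3 below 0.004 m) or ((horizontal distance between mount_b and stand_2_press below 0.03 m and value of joint tag_2 above 0.01 m) and value of joint each of tag_1, tag_3 below 0.004 m) or ((horizontal distance between mount_b and stand_3_press below 0.03 m and value of joint tag_3 above 0.01 m) and value of joint each of tag_1, tag_2 below 0.004 m)) and value of joint each of pad_a, pad_b, pad_c below 0.001 m and distance of each of mount_a, mount_b, mount_c from where it was at the start of the episode below 0.012 m and linear speed of each of mount_a, mount_b, mount_c below 0.02 m/s); the robot touches nothing.
It fails at once if the tag beside a mount that is not the softest is pushed down (past 4 mm) ((not (horizontal distance between mount_b and stand_1_press below 0.03 m) and value of joint tag_1 above 0.004 m) or (not (horizontal distance between mount_b and stand_2_press below 0.03 m) and value of joint tag_2 above 0.004 m) or (not (horizontal distance between mount_b and stand_3_press below 0.03 m) and value of joint tag_3 above 0.004 m)).
It fails at once if a mount is lifted or shifted in its stand (more than 12 mm) or tipped (more than 0.2 rad) (angle between any of mount_a, mount_b, mount_c's own z axis and vertical above 0.2 rad or distance of any of mount_a, mount_b, mount_c from where it was at the start of the episode above 0.012 m).
It fails at once if one of the other things on the bench is moved more than 20 mm (distance of any of jar, model, spatula, amber, dropper, bowl, brush from where it was at the start of the episode above 0.02 m).
It also fails if it takes over 56 s, if anything falls off the work surface, if the arm or the gripper's body presses on something with over 40 N, if the wrist force passes 120 N, or if a joint passes its speed limit or range.

## Working session

There is one attempt and no reset: what is moved stays moved. The work goes in short steps, each a Python script; the robot and the scene stay as the last script left them, time stands still between calls to the robot, and variables do not carry over. Pictures are saved under pics/ and viewed, at most 10 in all, crops included, and the job is handed in when it is done.

```bash
mkdir -p pics
cat > h.py <<'E'
import numpy as np, cv2
from station import manip, fingers, kin, eyes, models
def ray(pic,rc,z):
    K=np.array(pic["camera_matrix"],float);R=cv2.Rodrigues(np.array(pic["rvec"],float))[0];t=np.array(pic["tvec"],float).reshape(3)
    d=R.T@np.linalg.solve(K,[rc[1],rc[0],1.]);c=-R.T@t
    return c+d*(z-c[2])/d[2]
E
python3 - <<'E'
from h import *
for n in("top","side"):
    p=eyes.grab_frame(n);cv2.imwrite(f"pics/{n}0.png",p["frame"])
    for t,z in(("stand_1",0),("stand_1_press",62),("tag_1_top",54)):
        for d in models.mark_of(t,p): print(n,t,round(d["p"],2),np.round(d["point"]),np.round(ray(p,d["point"],z)[:2]))
s=manip.state();print(s["tcp_rot"],s["time_s"],s["ft_force"],s["opening"])
E
```

```text
top stand_1 0.97 [207. 213.] [634. 335.]
top stand_1 0.93 [259. 421.] [ 476. -288.]
top stand_1 0.88 [246. 326.] [516.  -5.]
top stand_1 0.87 [339. 237.] [243. 254.]
top stand_1 0.72 [272. 245.] [438. 233.]
top stand_1 0.66 [180. 312.] [717.  34.]
top stand_1_press 0.92 [357. 232.] [198. 256.]
top stand_1_press 0.8 [218. 204.] [589. 346.]
top stand_1_press 0.62 [283. 235.] [402. 253.]
top tag_1_top 0.66 [256. 244.] [482. 231.]
top tag_1_top 0.51 [189. 202.] [678. 355.]
top tag_1_top 0.39 [326. 235.] [281. 252.]
side stand_1 0.85 [362. 379.] [238. 258.]
side stand_1 0.82 [212. 407.] [ 475. -297.]
side stand_1 0.7 [233. 263.] [721.  23.]
side stand_1 0.69 [256. 337.] [504.   3.]
side stand_1 0.58 [305. 194.] [639. 339.]
side stand_1 0.55 [318. 300.] [432. 242.]
side stand_1_press 0.73 [342. 400.] [203. 253.]
side stand_1_press 0.69 [288. 201.] [603. 344.]
side stand_1_press 0.66 [300. 313.] [399. 244.]
side tag_1_top 0.62 [277. 170.] [693. 346.]
side tag_1_top 0.6 [326. 358.] [292. 249.]
side tag_1_top 0.51 [287. 282.] [482. 236.]
[ 9.89945850e-01  1.41446835e-01 -2.75797942e-05 -7.68770727e-05] 0.4 [-0.40643821  0.577764    0.19964674] 91.43284138691884
```

View pics/top0.png

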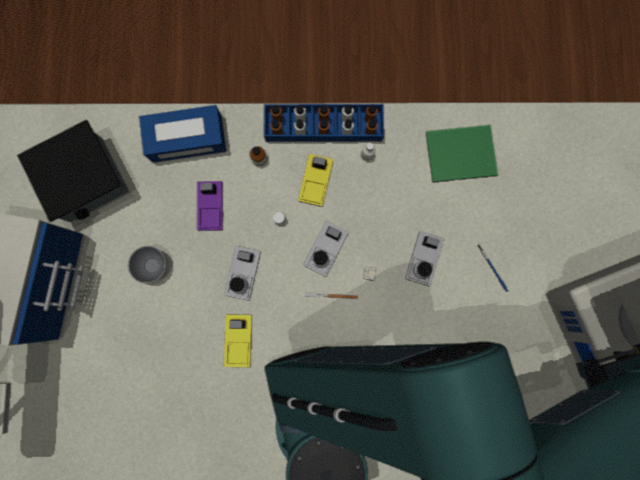

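View pics/side0.png

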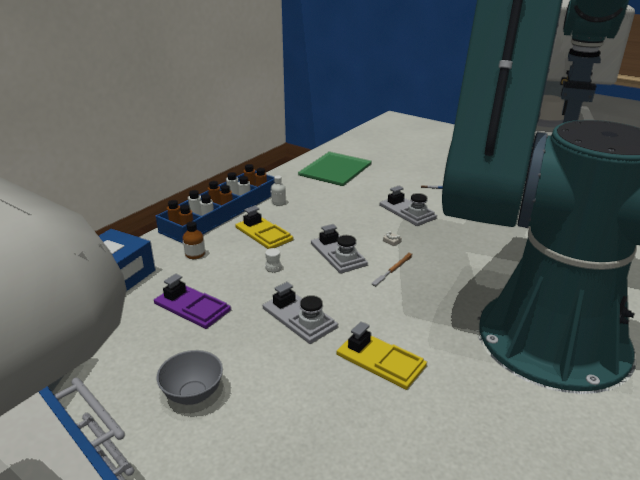

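The three grey stands with mounts are the ones meant, in the top view: left (241,272), middle (326,247) and right (425,258). The yellow ones (316,180) and (238,340) and the purple one (209,205) are empty look-alikes. I'll confirm each grey one close up with the wrist camera on the way to the left one.

Run:
```python
from h import *
q=manip.state()["tcp_rot"]
fingers.gripper_to(0)
ims=[]
for n,c in(("R",(476,-290)),("M",(508,-2)),("L",(438,236))):
    manip.goto([c[0],c[1],270],q); p=eyes.grab_frame("wrist"); ims.append(cv2.resize(p["frame"],(400,300)))
    for t,z in(("stand_1",0),("stand_1_press",62),("tag_1_top",53)):
        for d in models.mark_of(t,p): print(n,t,round(d["p"],2),np.round(d["point"]),np.round(ray(p,d["point"],z)[:2],1))
    # pad by colour too
    s=manip.state();print(s["time_s"],s["ft_force"])
cv2.imwrite("pics/w.png",np.vstack([np.hstack(ims[:2]),np.hstack([ims[2],ims[2]*0])]))
```

```text
R stand_1 0.9 [102.  93.] [509.6  -6.9]
R stand_1 0.84 [198. 323.] [ 477.1 -298.3]
3.725 [-1.45368453 -0.13801066 -0.42117418]
M stand_1 0.97 [198. 111.] [434.7 243.2]
M stand_1 0.91 [  9. 344.] [717.9  26.5]
M stand_1 0.66 [278. 525.] [ 481.6 -296.4]
M stand_1 0.64 [196. 317.] [510.   -2.6]
M stand_1 0.6 [334.  86.] [238.8 247.9]
M stand_1_press 0.9 [383.  48.] [201.9 253.6]
M stand_1_press 0.89 [16.  3.] [601.6 341.3]
M tag_1_top 0.83 [166. 102.] [483.6 232.4]
5.0417 [-0.33949922  0.13019014 -0.12132957]
L stand_1 0.86 [199. 517.] [505.9  -5.4]
L stand_1 0.76 [  8. 570.] [718.8  24.8]
L stand_1 0.57 [199. 309.] [433.7 244.1]
L stand_1_press 0.8 [ 11. 262.] [606.  339.5]
L tag_1_top 0.92 [165. 329.] [483.2 234.2]
6.2167 [0.16355077 0.90173426 0.27510552]
```

View pics/w.png

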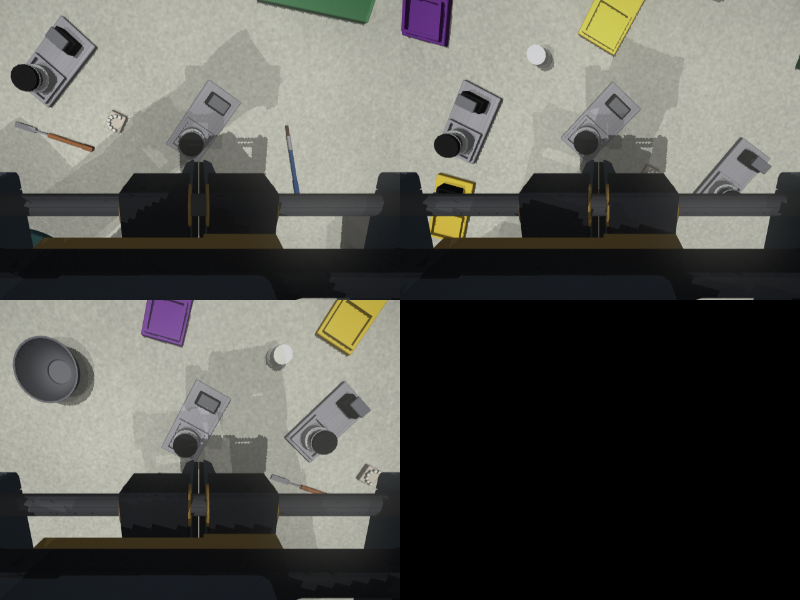

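The crops show three grey stands, each with a mount and a tag. Full-frame pad pixels (col,row) are R (307,229), M (297,229) and L (296,232); tags are R (349,165), M (349,170) and L (333,163). Next I locate and press the left pad.

```bash
cat >> h.py <<'E'
C=dict(R=(476,-290),M=(508,-2),L=(438,236))
PX=dict(R=((229,307),(165,349)),M=((229,297),(170,349)),L=((232,296),(163,333)))
Q=[0.98994585,0.14144684,0,0]
def locate(n):
    p=eyes.grab_frame("wrist")
    a=ray(p,PX[n][0],62)[:2];b=ray(p,PX[n][1],53)[:2]
    print(n,"pad",a.round(1),"tag",b.round(1),"dist",np.linalg.norm(b-a).round(1))
    return a,b
def press(xy):
    manip.goto([*xy,80],Q); manip.move_straight([*xy,67],40); manip.dwell(.4)
    f=lambda:np.mean([(manip.dwell(.02),manip.state()["ft_force"])[1] for _ in range(10)],0)
    f0=f()
    for z in(60,58,56):
        manip.move_straight([*xy,z],20,stop_force=25); manip.dwell(.3)
        s=manip.state();print(z,s["eef_pos"][2].round(2),(f()-f0).round(2))
    manip.move_straight([*xy,80],40);manip.dwell(.2);print("t",manip.state()["time_s"])
E
python3 - <<'E'
from h import *
a,b=locate("L")
if abs(np.linalg.norm(b-a)-85)<5: press(a)
E
```

```text
L pad [403.5 249.1] tag [486.6 230.8] dist 85.1
60 60.1 [ 0.22  0.04 -0.04]
58 58.03 [ 0.12 -0.16  0.06]
56 56.02 [ 0.31 -0.16  0.27]
t 11.45
```

No force rise at 56 mm, so I go back down and look.

Run:
```python
from h import *
x=[403.5,249.1]
manip.move_straight([*x,57],60)
p=eyes.grab_frame("side");cv2.imwrite("pics/s1.png",cv2.resize(p["frame"][200:380,200:440],(800,600),interpolation=2))
w=eyes.grab_frame("wrist");cv2.imwrite("pics/w1.png",w["frame"])
s=manip.state();print(s["eef_pos"],s["opening"],s["ft_force"])
```

```text
[403.63356629 249.18315142  57.09930678] 0.34681779211719416 [ 0.45804844 -0.08298747 -0.06927863]
```

View pics/s1.png

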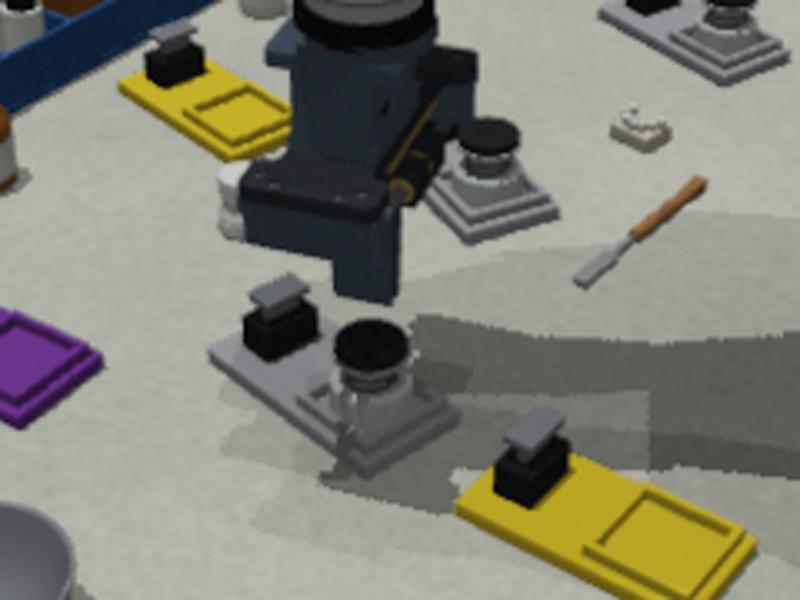

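View pics/w1.png

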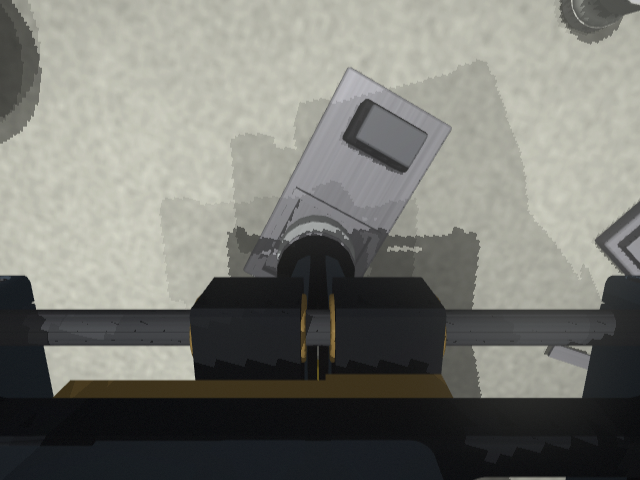

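The side view shows the fingertips at about (310,290), clearly above the pad top at (312,303), although the TCP reads z=57. I'll check the projections.

Run:
```python
from h import *
for n in("side","wrist"):
    p=eyes.grab_frame(n)
    for pt in((403.6,249.2,57),(403.6,249.2,62),(403.6,249.2,77)):
        print(n,pt,cv2.projectPoints(np.array([pt],float),np.array(p["rvec"],float),np.array(p["tvec"],float),np.array(p["camera_matrix"],float),None)[0].round(1).ravel())
    if n=="side":
        for c,z in(((303,311.6),62),((290,310),57),((290,310),77)): print(c,z,ray(p,c,z).round(1))
    else:
        print(np.array(p["tvec"]),-cv2.Rodrigues(np.array(p["rvec"],float))[0].T@np.array(p["tvec"],float).ravel())
```

```text
side (403.6, 249.2, 57) [309.2 302.5]
side (403.6, 249.2, 62) [309.2 300.5]
side (403.6, 249.2, 77) [309.2 294.2]
(303, 311.6) 62 [395. 253.  62.]
(290, 310) 57 [427.  215.1  57. ]
(290, 310) 77 [410.4 237.3  77. ]
wrist (403.6, 249.2, 57) [316.4 268.5]
wrist (403.6, 249.2, 62) [316.4 271.5]
wrist (403.6, 249.2, 77) [316.3 281.3]
[125.5147364  446.04863995 386.88820729] [472.49461494 268.71193314 262.56153382]
```

Run:
```python
from h import *
w=eyes.grab_frame("wrist")["frame"][220:320,250:390]
t=eyes.grab_frame("top")["frame"][215:315,190:330]
g=lambda i:cv2.resize((255*(i/255.)**.5).astype(np.uint8),(400,286),interpolation=2)
cv2.imwrite("pics/wt.png",np.hstack([g(w),g(t)]))
```

```text
(no output)
```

View pics/wt.png

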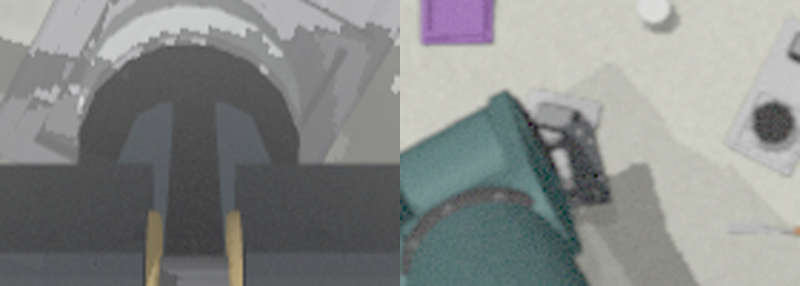

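The wrist view shows the fingers over the pad laterally, but the side view shows a gap. I'll descend with a small force guard to find the real contact height.

Run:
```python
from h import *
x=[403.5,249.1]
f=lambda:np.mean([(manip.dwell(.02),manip.state()["ft_force"])[1] for _ in range(10)],0)
f0=f()
for z in range(54,26,-3):
    h=manip.move_straight([*x,z],30,stop_force=2.5); d=f()-f0
    print(z,h,manip.state()["eef_pos"].round(2),d.round(2))
    if h or d[2]>1.2: break
p=eyes.grab_frame("side")["frame"][250:340,250:370]
cv2.imwrite("pics/s2.png",cv2.resize(p,(640,480),interpolation=2));print(manip.state()["time_s"])
```

```text
54 False [403.49 249.1   53.97] [ 0.09 -0.   -0.12]
51 False [403.53 249.1   51.  ] [-0.15  0.11 -0.26]
48 False [403.53 249.11  48.01] [ 0.14  0.04 -0.31]
45 False [403.52 249.12  45.01] [ 0.27  0.17 -0.27]
42 False [403.53 249.09  42.01] [0.32 0.36 0.21]
39 False [403.5  249.11  39.01] [0.37 0.18 0.01]
36 False [403.52 249.08  36.01] [ 0.14  0.04 -0.1 ]
33 False [403.5 249.1  33. ] [-0.04  0.33 -0.32]
30 False [403.52 249.1   30.  ] [-0.19  0.42 -0.09]
27 False [403.54 249.12  27.04] [0.5  0.37 0.84]
16.6667
```

View pics/s2.png

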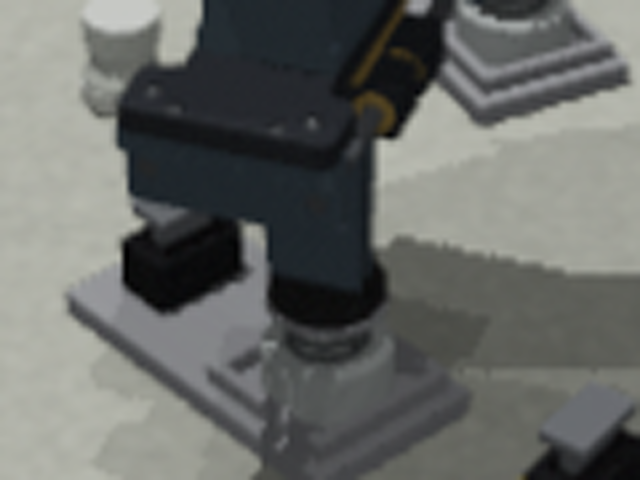

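Contact starts at TCP z≈27–28, so the real fingertips are about 34 mm above the reported TCP. The side view shows them resting on the left pad. I press on from there.

```bash
cat >> h.py <<'E'
def press2(xy,lo,start=36):
    f=lambda:np.mean([(manip.dwell(.01),manip.state()["ft_force"])[1] for _ in range(25)],0)
    if manip.state()["eef_pos"][2]>start+1:
        manip.goto([*xy,start+6],Q); manip.move_straight([*xy,start],40)
    manip.dwell(.3); f0=f()
    for z in lo:
        manip.move_straight([*xy,z],25,stop_force=20); manip.dwell(.1)
        print(z,manip.state()["eef_pos"][2].round(2),(f()-f0).round(2))
    manip.move_straight([*xy,start],40);manip.dwell(.3);print("up",(f()-f0).round(2),"t",manip.state()["time_s"])
E
python3 - <<'E'
from h import *
x=[403.5,249.1]
manip.move_straight([*x,34],40)
press2(x,(27,25,23,21,20),34)
E
```

```text
27 26.95 [-0.93 -0.52  1.22]
25 25.04 [0.05 0.17 1.82]
23 23.03 [0.55 0.19 2.81]
21 21.0 [0.96 0.69 3.47]
20 20.02 [1.29 0.56 3.8 ]
up [-0.06 -0.06  0.03] t 21.4833
```

The left spring's slope is about 0.38 N/mm from a 1 N preload, which matches the softest. Now the middle and right.

Run:
```python
from h import *
manip.move_straight([403.5,249.1,80],150)
for n in "MR":
    manip.goto([*C[n],270],Q); a,b=locate(n)
    if abs(np.linalg.norm(b-a)-85)>6: print("bad");break
    press2(a,(25,23,21),34)
    manip.move_straight([*a,80],150)
```

```text
M pad [475.9  12.5] tag [552.9 -24.2] dist 85.3
25 25.11 [1.2  0.46 2.88]
23 23.06 [2.09 0.34 4.57]
21 21.08 [1.84 0.4  6.16]
up [ 0.23  0.31 -0.07] t 27.9
R pad [ 447.5 -285.6] tag [ 526.5 -310.1] dist 82.8
25 25.14 [ 0.96 -0.5   3.93]
23 23.17 [ 0.49 -0.11  6.79]
21 21.27 [-0.47  0.4   9.5 ]
up [ 0.07 -0.06 -0.17] t 34.4
```

Forces at TCP z=21 (about 6 mm deep) were left 3.5 N, middle 6.2 N and right 9.5 N, so the left is softest. Now I push its tag.

Run:
```python
from h import *
x=[485,232]
manip.goto([*C["L"],150],Q);manip.goto([*x,40],Q);manip.move_straight([*x,26],60);manip.dwell(.2)
f0=manip.state()["ft_force"][2]
for z in(20,16,12,9,0):
    h=manip.move_straight([*x,z],25,stop_force=12);s=manip.state();print(z,h,s["eef_pos"][2].round(2),round(s["ft_force"][2]-f0,2))
    if h:break
manip.dwell(.2);s=manip.state();print(s["eef_pos"][2],s["ft_force"]-f0)
manip.move_straight([*x,60],60);manip.move_straight([*x,270],250);manip.goto([*C["M"],270],Q)
p=eyes.grab_frame("side")["frame"][200:360,240:440]
cv2.imwrite("pics/s3.png",cv2.resize(p,(800,600),interpolation=2));print(manip.state()["time_s"])
```

```text
20 False 19.76 -0.36
16 False 15.82 -1.21
12 False 11.78 0.27
9 False 8.79 -0.42
0 True 7.17 13.18
7.160109559975952 [-4.318724   -2.80493513 15.59207843]
42.6333
```

View pics/s3.png

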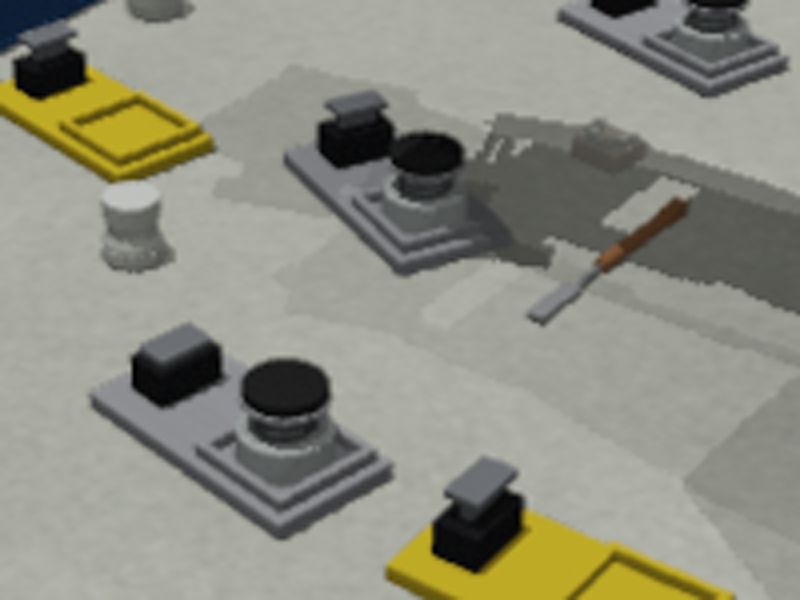

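The left stand's tag (crop (180,345)) is down on its block and the middle tag is up. The pads have sprung back, and the arm ended on a hard stop where a full stroke should end.

```bash
python3 -c "
from h import *
print(manip.job_done())"
```

```text
the job is handed in; nothing more can be done
None
```

I pressed the left, middle and right pads in order, found the left spring softest (3.5 N against 6.2 N and 9.5 N at about 6 mm deep), pushed only the left stand's tag down to its stop, and handed the job in with the arm clear; no verdict came back, and the right tag was not checked afterwards.

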